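Move a draining basket to the screened folding peg and fold the emptied one

ROBOT

A 6-joint arm with a two-finger parallel gripper is mounted at the origin on a cart in front of the work surface, level with it; the furniture and walls round the work are solid. World frame = base frame: x ahead of the robot, y to its left, z up, the work surface at z = 0. Lengths are in m, angles in degrees, forces in N, time in s.
With the tool pointing down it reaches from about 0.4 to 0.825 m from the base axis. Payload 7 kg.
Tool frame: the origin (TCP) lies midway between the tips of the shut fingers; the grasp point (between the pads) lies 19 mm behind it (ctrl.grip_point_offset is the distance from the TCP to the grasp point, in m); x points along the fingers, y is the direction in which the jaws open and shut, and the axes are right-handed (so a half turn about x gives the same grasp; the last joint's range is limited). The gripper opens to 88 mm and grips with 3 to 60 N. Pads are 19 mm wide; open, the fingers measure 130 mm over their backs; the gripper's body (78 mm by 193 mm) begins 47 mm behind the grasp point.
Start: joints at [82.569, 20.546, 0.682, 0, -70.136, -16.507], TCP at [0.274, 0.617, 0.227] pointing down, gripper open.
Joint ranges: [-176.03, 176.03], [-82.01, 121.73], [-58.28, 71.71], [-173.87, 95.51], [-174.79, -0.11], [-173.66, 173.66]. Speed limits (degrees/s): [136.94, 136.94, 172.46, 180, 180, 180].

INTERFACE

Orientations are given as [roll, pitch, yaw] about the fixed x, y, z axes, in that order (R = Rz(yaw) Ry(pitch) Rx(roll)).
In Python, from plant import ctrl gives the robot as it stands.
- The arm moves only by the tool drive_tool, never from a script. Its argument "plan" is a list of rows, each a list of 3 entries, a list of its own where there are three numbers: the shift along the tool's x, y, z in m, then the turn, a rotation vector about the tool's x, y, z in degrees, then the opening, from 0 (shut) to 1 (fully open). In form: [[[dx, dy, dz], [wx, wy, wz], grip], ...]. A call has 1 to 20 rows; each row is the pose to reach, as a shift and turn from the pose measured when the call began, along the tool's axes at that moment; what a row does not reach only later rows make up. A row lasts 1/12 s, in which the tool goes at most 41.7 mm and 7.16 degrees, less where a joint would pass 70% of its speed; a pose out of reach is approached as far as the arm can. A call with a gripper value outside its range is refused whole. The fingers move at their own pace and stop on an object; the grip force is fixed at half the most. Time passes only in rows, so rows that repeat a pose let the fingers close. It gives the time, the measured TCP pose, the force and the opening at its end, in the units of the state.
- ctrl.get_obs(): the state, without advancing time (a new reading comes with each control period).
- ctrl.snapshot(name): name is "scene" or "side" or "wrist"; returns the picture (400x640x3 uint8, blue, green, red); there is no depth.
- ctrl.get_calibration(name): a dict with "fx", "fy", "cx", "cy" (pixels), "R" (3x3) and "t" (3): a world point X has camera coordinates R X + t. Camera axes: x right, y down, z forward; pixel columns grow to the right and rows downward; lengths in m; the calibration is good to about 2 mm. A picture is of the moment at which its call begins: read the wrist's pose just before it. get_calibration takes no time and is no camera call; for the wrist camera it gives the pose at the moment of the call.
- ctrl.close_job(): hands the job in, once; it reports no verdict.
Trained networks look in the newest picture that a camera, given by its name, has taken for a name from the list of things; names that differ only in an ending like _2 or _b are one class to them, and where a whole thing is asked for, a point or a joint stands for the part that bears it (a point fixed in the world has none). Each returns a list of dicts, best first, with "confidence" (0 to 1); they miss things now and then, are a little off and sometimes report something else, mostly with a low value. They report only what shows in the picture. A call takes as long as a camera call.
- ctrl.cut_out(camera, name): "pixels" (400x640 bool, what is visible of it) and "pixel" ([column, row] in pixels, amid what is visible of it).
- ctrl.landmark_of(camera, name): "pixel" ([column, row] in pixels: a listed point, or the origin of a listed thing).
The state is a dict: "clock": time; "joint_pos": joint angles; "qvel": joint speeds; "tau": joint torques, N m; "tool_pos": TCP position; "orientation": TCP orientation; "force": force on the tool from outside, world axes, zero at the start; "moment": the same for the moment, N m; "opening": finger opening in m.
Only numpy, scipy, OpenCV 4.12 (cv2) and the standard library are available. Lean on these libraries where they do the work, as an engineer would, in place of code of your own. Each camera call takes 0.05 s, during which the arm holds its last target. There are 200 camera calls.

TASK

Unfold the peg of the screened stand and move the white draining basket over to it from the small plain stand, so that it hangs free and still between the screens. It cannot be gripped the same way at both stands, so on the way stand it upright on the bare worktop, let go and take it again the other way. Fold the emptied peg up flat against its plate, do not tip the basket over, and leave the other things on the bench where they are.

Things in the scene. Friction and masses are not known exactly. Their poses are not given: they have to be found in the camera images.
- plate_stand: Small plain stand, fixed: grey upright plate 80 mm wide, 200 high, 6 thick, no screens. Origin on the worktop at the middle of the plate's front face; own x points back through the plate (the peg side is -x), y left, z up. Foot 8 mm high, reaching 55 mm before the plate. Turned up to 0.2 rad; may stand left or right of the other stand.
- plate_stand_peg (a joint): Its folding peg, a steel rod 12 mm thick, rad: 0 = unfolded, level, straight out from the plate's front (a stop bears the load); 1.571 = folded up flat, upright. Pivot 14 mm before the plate, 150 mm high, parallel to the stand's y. Friction hinge, 0.06 N m: stays where left. Starts at 0 with the basket on it.
- plate_stand_knob (a point): Centre of the black cross knob (a roller 22 mm in diameter and 20 mm long, lying parallel to the stand's y, flat ends) at the end of the small stand's peg, 72 mm from the pivot. Folded up it is 222 mm high and 14 mm before the plate.
- bay_stand: Screened stand, fixed: grey upright plate 104 mm wide, 215 high, 6 thick, with a side screen along each edge reaching 100 mm forward and 185 mm high (88 mm clear between). Origin on the worktop at the middle of the plate's front face; own x points back through the plate (peg side is -x), y left, z up. Foot 8 mm high, reaching 135 mm before the plate. Turned up to 0.2 rad.
- bay_stand_peg (a joint): Its folding peg, a steel rod 12 mm thick, rad: 0 = unfolded, level, straight out between the screens and 19 mm beyond them (a stop bears the load); 1.571 = folded up flat, upright. Pivot 14 mm before the plate, 150 mm high, parallel to the stand's y. Friction hinge, 0.06 N m: stays where left. Starts folded or nearly so.
- bay_stand_knob (a point): Centre of the black cross knob (a roller 22 mm in diameter and 20 mm long, lying parallel to the stand's y, flat ends) at the end of the screened stand's peg, 105 mm from the pivot. Folded up it is 255 mm high and 14 mm before the plate.
- basket: White plastic draining basket, 0.16 to 0.28 kg, 159 mm high, stands by itself. Origin at the centre of its underside, z up. Open box 40 (own x) x 60 (y) x 70 mm high; above it two straps and a handle block. Same both ways round. Starts hanging by the small stand's plate, which leaves no room for a finger behind the block: there grip it across its 60 mm.
- basket_eye (a point): Ridge of the roof under the block, 119 mm above the underside. The peg goes through the opening between box and block along the basket's x: 48 mm wide, from 70 mm above the underside up to the shallow peaked roof (109 mm at its sides), which centres itself on the peg. Hanging, the ridge is 6 mm above the peg's axis.
- basket_grip (a point): In the middle of the handle block, 147 mm above the basket's underside. The block is 28 mm (basket's x) by 60 mm (y), from 121 to 159 mm above the underside. Between the screens only a grip across its 28 mm has room. The worktop in front of and between the two stands is free to set the basket down, 0.45 m ahead of the robot.
- timer: Bystander: a white bench timer, 66 x 66 x 23 mm; origin at the centre of its underside. Not to be disturbed.
- tape_roll: Bystander: a roll of tape lying flat, 72 mm across, 19 mm high; origin at the centre of its underside. Not to be disturbed.
- marker: Bystander: a black marker pen, 135 mm long; origin at the centre of its underside. Not to be disturbed.
- well_plate: Bystander: a clear 96-well plate, 128 x 85 x 15 mm; origin at the centre of its underside. Not to be disturbed.
- reservoir: Bystander: a white reagent trough, 143 x 68 x 26 mm; origin at the centre of its underside. Not to be disturbed.

How it is judged:
By the outcome, as a careful person would: the job done as asked, in the order asked, and still so for the second after the job is handed in, with the robot touching nothing.
It also fails if it takes over 72 s, if anything falls off the work surface, if the arm or the gripper's body presses on something with over 40 N, if the wrist force passes 120 N, or if a joint passes its speed limit or range.

## Working session

There is one attempt and no reset: what is moved stays moved. The work goes in short steps, Python scripts to look and compute and a tool call to move; the robot and the scene stay as the last step left them, time stands still between calls to the robot, and variables do not carry over. Pictures are saved under pics/ and viewed, about 8 in all and at most 12, crops included, and the job is handed in when it is done.

Besides the shell and the picture viewer there is one more tool, called after "Emit:" as name(argument=value, ...) on one line, values as JSON. drive_tool: Moves the arm, as the interface text tells. Its arguments: {"type":"object","properties":{"plan":{"type":"array","items":{"type":"array"}}},"required":["plan"]}

```bash
mkdir -p pics; ls
cat > h.py <<'E'
import numpy as np, cv2
from scipy.spatial.transform import Rotation as Ro
from scipy.optimize import least_squares
from plant import ctrl
def tri(obs):
    # obs: list of (cal, pixel); least-squares ray intersection
    A=[];b=[]
    for c,p in obs:
        R=np.array(c["R"]);t=np.array(c["t"]).ravel()
        for k,(f,cc) in enumerate((("fx","cx"),("fy","cy"))):
            u=(p[k]-c[cc])/c[f]
            A.append(R[k]-u*R[2]); b.append(u*t[2]-t[k])
    return np.linalg.lstsq(np.array(A),np.array(b),rcond=None)[0]
def proj(c,X):
    x=np.array(c["R"])@np.asarray(X)+np.array(c["t"]).ravel()
    return np.array([c["fx"]*x[0]/x[2]+c["cx"],c["fy"]*x[1]/x[2]+c["cy"]])
def onz(c,p,z):
    R=np.array(c["R"]);t=np.array(c["t"]).ravel()
    o=-R.T@t; d=R.T@np.array([(p[0]-c["cx"])/c["fx"],(p[1]-c["cy"])/c["fy"],1])
    return o+d*(z-o[2])/d[2]
def pose():
    o=ctrl.get_obs(); return np.array(o["tool_pos"]),Ro.from_euler("xyz",o["orientation"],degrees=True)
E
python3 - <<'E'
from h import *
o=ctrl.get_obs(); print({k:np.round(v,3).tolist() for k,v in o.items()})
ims={}
names=["plate_stand","plate_stand_knob","bay_stand","bay_stand_knob","basket","basket_eye","basket_grip","timer","tape_roll","marker","well_plate","reservoir"]
cal={}
for n in ("scene","side","wrist"):
    cal[n]=ctrl.get_calibration(n); im=ctrl.snapshot(n); cv2.imwrite(f"pics/{n}0.png",im)
    print(n,"cam at",np.round(-np.array(cal[n]["R"]).T@np.array(cal[n]["t"]).ravel(),3))
res={}
for nm in names:
    for n in ("scene","side"):
        r=ctrl.landmark_of(n,nm)
        res[nm,n]=[(np.round(q["pixel"],1).tolist(),round(q["confidence"],2)) for q in r[:2]]
    print(nm,res[nm,"scene"],res[nm,"side"])
    a,b=res[nm,"scene"],res[nm,"side"]
    if a and b: 
        X=tri([(cal["scene"],a[0][0]),(cal["side"],b[0][0])]); print("   ",np.round(X,3),np.round(proj(cal["scene"],X)-a[0][0],1))
    if a: print("    z0",np.round(onz(cal["scene"],a[0][0],0),3))
E
```

```text
pics
{'clock': 0.0, 'joint_pos': [82.571, 20.592, 0.634, -0.021, -70.138, -16.508], 'qvel': [-0.073, 0.055, 0.052, 0.014, -0.014, 0.026], 'tau': [-0.001, -58.272, 29.306, 6.997, 0.007, -0.0], 'tool_pos': [0.274, 0.616, 0.226], 'orientation': [94.987, 89.903, -108.957], 'force': [-0.592, -0.176, 0.694], 'moment': [-0.019, -0.018, 0.003], 'opening': 0.088}
scene cam at [-0.063 -1.021  0.666]
side cam at [ 0.505 -1.13   0.956]
wrist cam at [0.339 0.588 0.385]
plate_stand [([305.1, 207.4], 0.57)] [([346.1, 181.3], 0.6)]
    [0.585 0.187 0.001] [0.9 1.3]
    z0 [0.589 0.201 0.   ]
plate_stand_knob [([285.7, 181.3], 0.6)] [([319.3, 150.6], 0.55)]
    [0.493 0.164 0.142] [0.4 0.6]
    z0 [0.645 0.493 0.   ]
bay_stand [([380.1, 276.0], 0.59)] [([347.7, 290.1], 0.92)]
    [ 0.568 -0.304 -0.014] [0.5 0.8]
    z0 [ 0.557 -0.314  0.   ]
bay_stand_knob [([381.2, 194.0], 0.71)] [([340.9, 218.6], 0.75)]
    [ 0.544 -0.313  0.257] [1.2 1.9]
    z0 [ 0.934  0.15  -0.   ]
basket [([300.5, 200.3], 0.69)] [([334.8, 175.2], 0.9)]
    [0.543 0.144 0.058] [0.9 1.4]
    z0 [0.605 0.27  0.   ]
basket_eye [([298.2, 175.6], 0.68)] [([337.2, 143.2], 0.68)]
    [0.555 0.191 0.148] [-0.3 -0.6]
    z0 [0.729 0.529 0.   ]
basket_grip [([297.8, 169.7], 0.78), ([383.8, 275.3], 0.45)] [([334.5, 140.7], 0.69)]
    [0.544 0.166 0.178] [0.3 0.4]
    z0 [0.766 0.603 0.   ]
timer [([317.8, 230.1], 0.61)] [([332.8, 210.2], 0.83)]
    [0.536 0.011 0.004] [-0.3 -0.4]
    z0 [0.539 0.014 0.   ]
tape_roll [([332.7, 249.3], 0.62)] []
    z0 [ 0.516 -0.121  0.   ]
marker [([377.1, 323.8], 0.55)] [([291.8, 337.6], 0.69)]
    [ 0.424 -0.469  0.004] [0.1 0.1]
    z0 [ 0.427 -0.465  0.   ]
well_plate [([439.5, 320.6], 0.55)] [([352.3, 366.2], 0.87), ([348.0, 289.6], 0.26)]
    [ 0.567 -0.539 -0.002] [1.  1.4]
    z0 [ 0.566 -0.535  0.   ]
reservoir [([246.6, 203.4], 0.68)] []
    z0 [0.401 0.356 0.   ]
```

```bash
python3 -c "
import cv2,numpy as np
a=cv2.imread('pics/scene0.png');b=cv2.imread('pics/side0.png')
cv2.imwrite('pics/both0.png',cv2.resize(np.vstack([a,b]),(480,600)))"
```

```text
(no output)
```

View pics/both0.png

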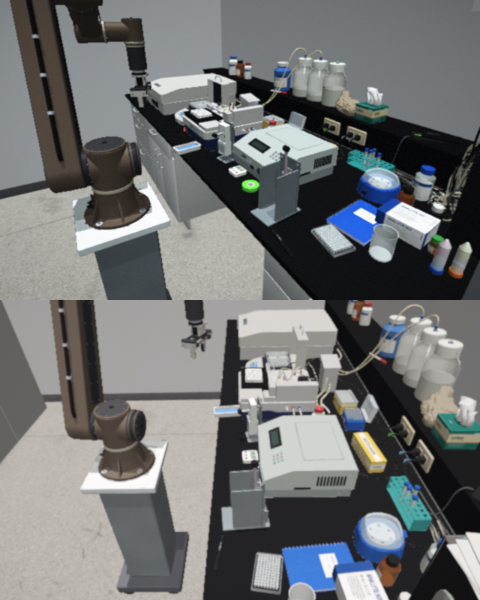

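View pics/wrist0.png

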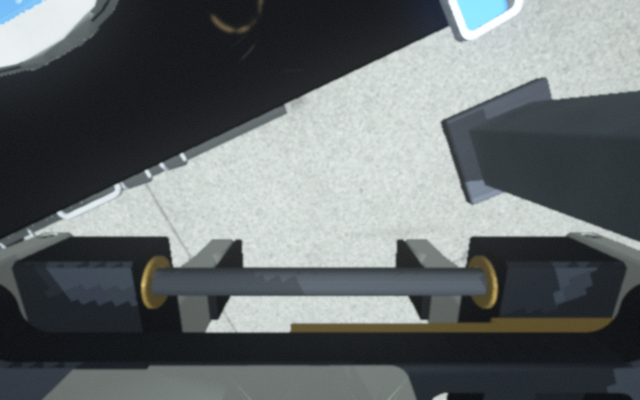

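The side picture (lower half) shows the plain stand with the basket left of centre (about 252,418 in the combined picture) and the screened stand at about (245,500). The timer and tape lie between them, with a big instrument behind. The wrist view shows only floor so far. Next I work out a move to look from above at each stand.

```bash
cat >> h.py <<'E'
def down(jaw):
    # tool x down, tool y (jaw) at world angle jaw (deg)
    a=np.radians(jaw); x=np.array([0,0,-1.]); y=np.array([np.cos(a),np.sin(a),0]); return Ro.from_matrix(np.c_[x,y,np.cross(x,y)])
def rel(P,jaw,start=None):
    p,R=start or pose(); 
    D=down(jaw) if not isinstance(jaw,Ro) else jaw
    s=R.inv().apply(np.asarray(P)-p); w=np.degrees((R.inv()*D).as_rotvec())
    print("shift",np.round(s,4).tolist(),"turn",np.round(w,2).tolist()); return s,w
E
python3 - <<'E'
from h import *
p,R=pose(); print(R.as_matrix().round(3)); c=ctrl.get_calibration("wrist"); print({k:np.round(v,3).tolist() for k,v in c.items()})
a=np.degrees(np.arctan2(R.as_matrix()[1,1],R.as_matrix()[0,1]));print(a)
rel((.45,.19,.40),a if abs(a-66)<90 else a); rel((.45,.19,.40),90); rel((.45,.19,.40),-90)
E
```

```text
[[-0.    -0.406 -0.914]
 [-0.    -0.914  0.406]
 [-1.     0.     0.   ]]
{'fx': 298.856, 'fy': 298.856, 'cx': 318.932, 'cy': 206.703, 'R': [[-0.406, -0.914, -0.001], [-0.88, 0.391, 0.27], [-0.246, 0.11, -0.963]], 't': [0.675, -0.035, 0.39]}
-113.9390051403115
shift [-0.1735, 0.3187, -0.3342] turn [-0.0, 0.0, -0.0]
shift [-0.1735, 0.3187, -0.3342] turn [156.06, -0.0, -0.0]
shift [-0.1735, 0.3187, -0.3342] turn [-23.94, 0.0, -0.0]
```

Emit:
drive_tool(plan=[[[-0.17,0.32,-0.334],[-24,0,0],0.4],[[-0.17,0.32,-0.334],[-24,0,0],0.4],[[-0.17,0.32,-0.334],[-24,0,0],0.4],[[-0.17,0.32,-0.334],[-24,0,0],0.4],[[-0.17,0.32,-0.334],[-24,0,0],0.4],[[-0.17,0.32,-0.334],[-24,0,0],0.4],[[-0.17,0.32,-0.334],[-24,0,0],0.4],[[-0.17,0.32,-0.334],[-24,0,0],0.4],[[-0.17,0.32,-0.334],[-24,0,0],0.4],[[-0.17,0.32,-0.334],[-24,0,0],0.4],[[-0.17,0.32,-0.334],[-24,0,0],0.4],[[-0.17,0.32,-0.334],[-24,0,0],0.4],[[-0.17,0.32,-0.334],[-24,0,0],0.4],[[-0.17,0.32,-0.334],[-24,0,0],0.4],[[-0.17,0.32,-0.334],[-24,0,0],0.4]])

```text
clock: 2.6
tool_pos: [0.4492, 0.1888, 0.3963]
orientation: [-47.7, 90.0, 132.3]
force: [-0.4, 0.8, -0.5]
opening: 0.0351
```

```bash
cat >> h.py <<'E'
def look(cam,names,png):
    c=ctrl.get_calibration(cam); im=ctrl.snapshot(cam); cv2.imwrite(png,im); out={}
    for n in names:
        r=ctrl.landmark_of(cam,n)
        if r: out[n]=r[0]["pixel"]; print(n,[(np.round(q["pixel"],1).tolist(),round(q["confidence"],2)) for q in r[:2]])
        else: print(n,"-")
    return c,im,out
E
python3 - <<'E'
from h import *
c,im,o=look("wrist",["plate_stand","plate_stand_knob","basket_grip","basket_eye","basket","timer","tape_roll","reservoir"],"pics/w1.png")
Z=dict(plate_stand=0,plate_stand_knob=.15,basket_grip=.184,basket_eye=.156,basket=.037,timer=0,tape_roll=0,reservoir=0)
for n in o: print(n,onz(c,o[n],Z[n]).round(4))
rel((.45,-.30,.42),-90)
E
```

```text
plate_stand [([326.0, 89.8], 0.58)]
plate_stand_knob [([339.7, 144.9], 0.6), ([331.4, 102.8], 0.34)]
basket_grip [([337.8, 99.2], 0.97), ([494.2, 125.2], 0.67)]
basket_eye [([332.3, 98.6], 0.72)]
basket [([327.0, 107.6], 0.86)]
timer [([419.3, 118.1], 0.97)]
tape_roll [([496.7, 124.8], 0.75)]
reservoir [([216.1, 176.0], 0.91)]
plate_stand [0.5762 0.1775 0.    ]
plate_stand_knob [0.4926 0.162  0.15  ]
basket_grip [0.5475 0.1675 0.184 ]
basket_eye [0.5502 0.1728 0.156 ]
basket [0.5451 0.1764 0.037 ]
timer [0.5291 0.0111 0.    ]
tape_roll [ 0.5175 -0.1285  0.    ]
reservoir [0.425  0.3827 0.    ]
shift [-0.0235, 0.4894, 0.0001] turn [0.11, 0.02, -0.02]
```

View pics/w1.png

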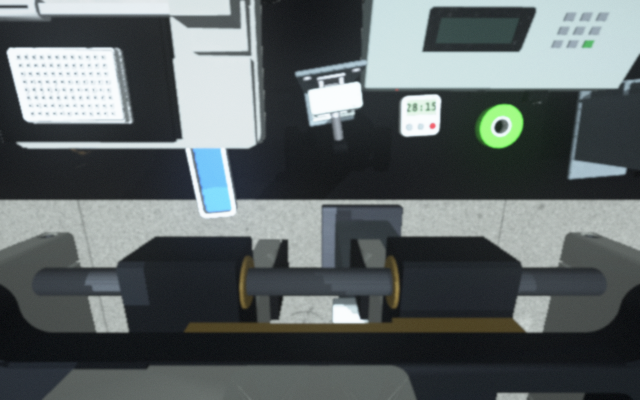

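The wrist view shows the basket block at (335,100), its knob at (339,145), the plate's top edge from (297,72) to (366,62), and the timer and tape at (420,115) and (499,126). Now over to the bay stand.

Emit:
drive_tool(plan=[[[-0.024,0.49,0.0],[0,0,0],0.4],[[-0.024,0.49,0.0],[0,0,0],0.4],[[-0.024,0.49,0.0],[0,0,0],0.4],[[-0.024,0.49,0.0],[0,0,0],0.4],[[-0.024,0.49,0.0],[0,0,0],0.4],[[-0.024,0.49,0.0],[0,0,0],0.4],[[-0.024,0.49,0.0],[0,0,0],0.4],[[-0.024,0.49,0.0],[0,0,0],0.4],[[-0.024,0.49,0.0],[0,0,0],0.4],[[-0.024,0.49,0.0],[0,0,0],0.4],[[-0.024,0.49,0.0],[0,0,0],0.4],[[-0.024,0.49,0.0],[0,0,0],0.4],[[-0.024,0.49,0.0],[0,0,0],0.4],[[-0.024,0.49,0.0],[0,0,0],0.4],[[-0.024,0.49,0.0],[0,0,0],0.4],[[-0.024,0.49,0.0],[0,0,0],0.4],[[-0.024,0.49,0.0],[0,0,0],0.4]])

```text
clock: 4.47
tool_pos: [0.4503, -0.2996, 0.4209]
orientation: [138.6, 90.0, -41.2]
force: [0.6, 0.5, -0.1]
opening: 0.0353
```

Run:
```python
from h import *
c,im,o=look("wrist",["bay_stand","bay_stand_knob","tape_roll","marker","well_plate"],"pics/w2.png")
Z=dict(bay_stand=0,bay_stand_knob=.255,tape_roll=0,marker=0,well_plate=0)
for n in o: print(n,onz(c,o[n],Z[n]).round(4))
np.save("c2.npy",c,allow_pickle=True)
```

```text
bay_stand [([324.7, 103.2], 0.88)]
bay_stand_knob [([333.2, 106.8], 0.73)]
tape_roll [([224.1, 126.0], 0.8)]
marker [([403.6, 178.5], 0.57)]
well_plate [([453.6, 96.5], 0.7)]
bay_stand [ 0.5572 -0.3091  0.    ]
bay_stand_knob [ 0.5381 -0.3134  0.255 ]
tape_roll [ 0.5161 -0.121   0.    ]
marker [ 0.4179 -0.4651  0.    ]
well_plate [ 0.5696 -0.5444  0.    ]
```

View pics/w2.png

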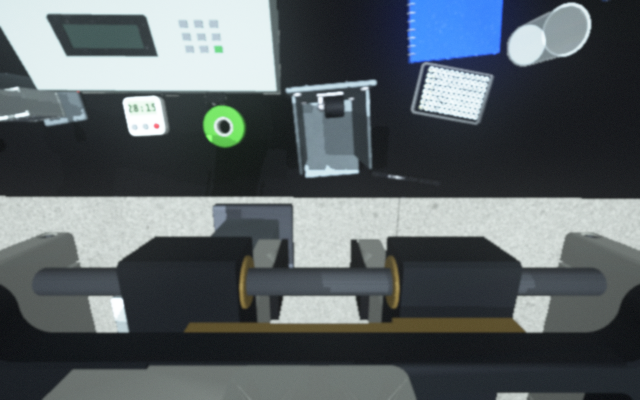

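The bay stand's plate top runs from (287,90) to (376,81). The knob is at (333,107) and the screens end at about row 172. I enlarge both stands to pick corners.

```bash
python3 -c "
import cv2,numpy as np
a=cv2.imread('pics/w1.png')[50:160,280:390];b=cv2.imread('pics/w2.png')[70:180,275:385]
f=lambda i:cv2.resize(i,(400*1,400),interpolation=cv2.INTER_CUBIC)
cv2.imwrite('pics/crop.png',np.hstack([f(a),f(b)]))"
```

```text
(no output)
```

View pics/crop.png

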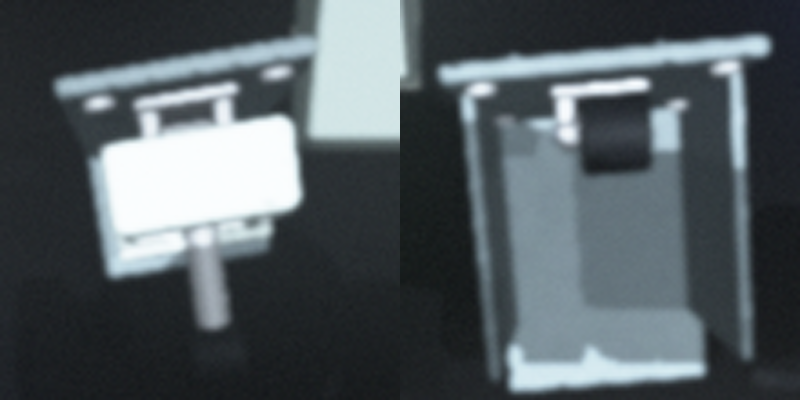

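Run:
```python
from h import *
c2=np.load("c2.npy",allow_pickle=True).item()
p2,_=pose()
c1=dict(c2); 
# camera translated: from first look pose
C2=-np.array(c2["R"]).T@np.array(c2["t"]).ravel(); C1=C2+np.array([.4492,.1888,.3963])-p2
c1["t"]=-np.array(c2["R"])@C1
k=110/400
def L(u,v):return (280+u*k,50+v*k)
def Rr(u,v):return (275+(u-400)*k,70+v*k)
def plate(c,a,b,z):
    A=onz(c,a,z);B=onz(c,b,z);d=B-A;m=(A+B)/2
    yaw=np.arctan2(d[0],-d[1]) # A left(+y) B right(-y)
    yaw=np.arctan2(-(-d)[0],(-d)[1]) 
    print("ends",A.round(3),B.round(3),"w",np.linalg.norm(d).round(4),"mid",m.round(4),"yaw",np.degrees(yaw).round(2))
print("plate");plate(c1,L(58,96),L(316,53),.2)
print("bay");plate(c2,Rr(440,83),Rr(770,57),.215)
print("grip",onz(c1,L(201,178),.196).round(4),"block L/R",onz(c1,L(107,194),.196).round(4),onz(c1,L(296,160),.196).round(4))
print("pknob",onz(c1,L(214,345),.16).round(4))
print("bknob",onz(c2,Rr(616,135),.262).round(4), "ends",onz(c2,Rr(582,135),.26).round(4),onz(c2,Rr(650,135),.26).round(4))
print("screen tips",onz(c2,Rr(494,378),.185).round(4),onz(c2,Rr(748,358),.185).round(4))
# instrument near corner from two views: w1 (366,90) , w2 
print("instr right corner only in w2",onz(c2,(278,92),.15).round(3),"instr left corner w1",[onz(c1,(366,90),z).round(3) for z in (.1,.15,.2,.25)])
# instrument left corner height: same keypad button (588,43) w1 vs (218,48) w2
print("keypad",tri([(c1,(588,43)),(c2,(218,48))]).round(3), "screen corner",tri([(c1,(525,62)),(c2,(156,54))]).round(3))
```

```text
plate
ends [0.57  0.216 0.2  ] [0.582 0.138 0.2  ] w 0.0785 mid [0.5763 0.177  0.2   ] yaw 8.94
bay
ends [ 0.555 -0.261  0.215] [ 0.563 -0.364  0.215] w 0.1038 mid [ 0.5591 -0.3126  0.215 ] yaw 4.42
grip [0.5472 0.1718 0.196 ] block L/R [0.5424 0.2012 0.196 ] [0.5526 0.1424 0.196 ]
pknob [0.4936 0.1643 0.16  ]
bknob [ 0.5374 -0.3143  0.262 ] ends [ 0.5375 -0.3049  0.26  ] [ 0.5375 -0.3239  0.26  ]
screen tips [ 0.4566 -0.2749  0.185 ] [ 0.4643 -0.3674  0.185 ]
instr right corner only in w2 [ 0.562 -0.243  0.15 ] instr left corner w1 [array([0.567, 0.123, 0.1  ]), array([0.561, 0.131, 0.15 ]), array([0.556, 0.138, 0.2  ]), array([0.551, 0.145, 0.25 ])]
keypad [ 0.622 -0.159  0.124] screen corner [ 0.605 -0.075  0.132]
```

Run:
```python
from h import *
rel((.5375,-.3143,.30),-85.3); rel((.5375,-.3143,.236),-85.3)
```

```text
shift [0.1207, 0.0143, -0.0872] turn [-4.54, -0.01, -0.02]
shift [0.1847, 0.0143, -0.0872] turn [-4.54, -0.01, -0.02]
```

Emit:
drive_tool(plan=[[[0.09,0.0143,-0.087],[-4.7,0,0],0.4],[[0.09,0.0143,-0.087],[-4.7,0,0],0.4],[[0.09,0.0143,-0.087],[-4.7,0,0],0.4],[[0.09,0.0143,-0.087],[-4.7,0,0],0.4],[[0.09,0.0143,-0.087],[-4.7,0,0],0.4],[[0.09,0.0143,-0.087],[-4.7,0,0],0.4]])

```text
clock: 5.27
tool_pos: [0.5374, -0.3144, 0.3307]
orientation: [44.3, 89.9, -130.9]
force: [-0.1, -0.4, 0.9]
opening: 0.0349
```

Run:
```python
from h import *
c,im,o=look("wrist",["bay_stand_knob"],"pics/w3.png")
cv2.imwrite("pics/w3.png",im)
for n in o: print(onz(c,o[n],.255).round(4))
r=ctrl.cut_out("wrist","bay_stand_knob")
if r:
    m=r[0]["pixels"]; ys,xs=np.nonzero(m); print(r[0]["confidence"],xs.min(),xs.max(),ys.min(),ys.max())
rel((.5375,-.3143,.236),-85.3)
```

```text
bay_stand_knob [([317.4, 212.1], 0.75)]
[ 0.5384 -0.3124  0.255 ]
0.6 307 334 178 225
shift [0.0968, -0.0003, -0.0] turn [0.16, -0.17, -0.09]
```

View pics/w3.png

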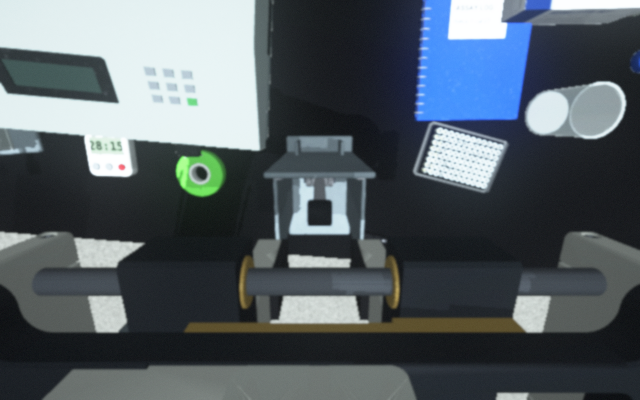

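The knob shows at (320,212), centred between the fingers at columns 268 and 373. I go down and grip it.

Emit:
drive_tool(plan=[[[0.04,0,0],[0,0,0],0.4],[[0.07,0,0],[0,0,0],0.4],[[0.094,0,0],[0,0,0],0.4],[[0.094,0,0],[0,0,0],0.4],[[0.094,0,0],[0,0,0],0.4],[[0.094,0,0],[0,0,0],0.0],[[0.094,0,0],[0,0,0],0.0],[[0.094,0,0],[0,0,0],0.0],[[0.094,0,0],[0,0,0],0.0],[[0.094,0,0],[0,0,0],0.0]])

```text
clock: 6.25
tool_pos: [0.5383, -0.3147, 0.241]
orientation: [153.3, 89.6, -21.8]
force: [-0.7, 2.1, 6.6]
opening: 0.0198
```

Run:
```python
from h import *
p,R=pose(); print(p.round(4),ctrl.get_obs()["opening"]); yaw=np.radians(4.7); X=np.array([np.cos(yaw),np.sin(yaw),0])
piv=np.array([.559,-.3126,.15])-.014*X
out=(piv-p)@X; th0=np.arctan2(.105*0+p[2]+.019-.15,out); print("outward",out.round(4),"lat",(piv-p)[:2]@[-X[1],X[0]],"th0",np.degrees(th0))
u0=.105*np.array([np.cos(1.5),np.sin(1.5)])
for th in np.radians([80,70,60,50,40,30,20,10,5,0,-1]):
    u=.105*np.array([np.cos(th),np.sin(th)])-np.array([out,p[2]+.019-.15]); print(np.degrees(th).round(),"dx",-u[1].round(4),"dz",u[0].round(4))
```

```text
[ 0.5383 -0.3147  0.241 ] 0.019809855085599543
outward 0.0068 lat 0.00043795995294419884 th0 86.45733905620905
80.0 dx 0.0065 dz 0.0114
70.0 dx 0.0113 dz 0.0291
60.0 dx 0.019 dz 0.0457
50.0 dx 0.0295 dz 0.0607
40.0 dx 0.0425 dz 0.0736
30.0 dx 0.0575 dz 0.0841
20.0 dx 0.074 dz 0.0919
10.0 dx 0.0917 dz 0.0966
5.0 dx 0.1008 dz 0.0978
0.0 dx 0.11 dz 0.0982
-1.0 dx 0.1118 dz 0.0982
```

Emit:
drive_tool(plan=[[[0.0017,0,0.0123],[0,0,0],0.0],[[0.0066,0,0.0308],[0,0,0],0.0],[[0.0147,0,0.0482],[0,0,0],0.0],[[0.0257,0,0.0639],[0,0,0],0.0],[[0.0393,0,0.0775],[0,0,0],0.0],[[0.055,0,0.0885],[0,0,0],0.0],[[0.0724,0,0.0966],[0,0,0],0.0],[[0.0909,0,0.1015],[0,0,0],0.0],[[0.1,0,0.1028],[0,0,0],0.0],[[0.1,0,0.1028],[0,0,0],0.0],[[0.1,0,0.1028],[0,0,0],0.0],[[0.1,0,0.1028],[0,0,0],0.0]])

```text
clock: 7.25
tool_pos: [0.436, -0.3237, 0.1407]
orientation: [149.2, 89.7, -25.9]
force: [-4.2, -1.2, -1.2]
opening: 0.0197
```

Emit:
drive_tool(plan=[[[0.005,0,0.0],[0,0,0],0.0],[[0.01,0,0.0],[0,0,0],0.0],[[0.012,0,0.0],[0,0,0],0.0],[[0.012,0,0.0],[0,0,0],0.0],[[0.012,0,0.0],[0,0,0],0.0]])

```text
clock: 7.67
tool_pos: [0.4357, -0.3238, 0.1304]
orientation: [141.9, 89.7, -33.2]
force: [-7.7, 3.5, 11.5]
opening: 0.0198
```

Emit:
drive_tool(plan=[[[0,0,0],[0,0,0],0.4],[[0,0,0],[0,0,0],0.4],[[0,0,0],[0,0,0],0.4],[[0,0,0],[0,0,0],0.4],[[-0.03,0,0],[0,0,0],0.4],[[-0.07,0,0],[0,0,0],0.4],[[-0.11,0,0],[0,0,0],0.4],[[-0.15,0,0],[0,0,0],0.6],[[-0.19,0,0],[0,0,0],0.9],[[-0.2,0,0],[0,0,0],0.9],[[-0.2,0,0],[0,0,0],0.9]])

```text
clock: 8.58
tool_pos: [0.4366, -0.3242, 0.3348]
orientation: [147.8, 89.3, -27.3]
force: [-0.7, -0.0, -0.7]
opening: 0.0562
```

Run:
```python
from h import *
o3={}
for n in ("scene","side","wrist"):
    c,im,o=look(n,["bay_stand_knob"],f"pics/{n}4.png")
    if o and n!="wrist": o3[n]=(c,o["bay_stand_knob"])
    if o and n=="wrist": print(onz(c,o["bay_stand_knob"],.15))
if len(o3)==2: print(tri(list(o3.values())).round(4))
yaw=np.radians(4.6); print("expect",np.array([.559,-.3126])-.119*np.array([np.cos(yaw),np.sin(yaw)]))
# left machine height near plate stand: search in scene/side crops
a=cv2.imread("pics/scene4.png")[130:250,230:350];b=cv2.imread("pics/side4.png")[100:220,280:400]
f=lambda i:cv2.resize(i,(400,400),interpolation=cv2.INTER_CUBIC)
cv2.imwrite("pics/crop2.png",np.hstack([f(a),f(b)]))
rel((.5472,.1718,.30),-81.1)
```

```text
bay_stand_knob [([350.4, 243.9], 0.48)]
bay_stand_knob [([297.7, 250.3], 0.72)]
bay_stand_knob [([316.3, 181.0], 0.66)]
[ 0.44215958 -0.31891284  0.15      ]
[ 0.44   -0.3206  0.1501]
expect [ 0.44038331 -0.32214367]
shift [0.0283, -0.4835, -0.1545] turn [-4.0, -0.09, -0.11]
```

View pics/crop2.png

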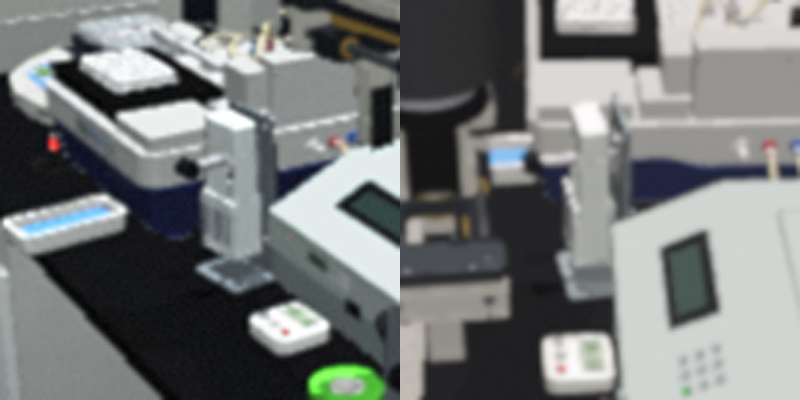

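Run:
```python
from h import *
s=ctrl.get_calibration("scene"); d=ctrl.get_calibration("side")
c=np.load("c2.npy",allow_pickle=True).item(); C=-np.array(c["R"]).T@np.array(c["t"]).ravel()+np.array([.4492,.1888,.3963])-np.array([.4503,-.2996,.4209]); c["t"]=-np.array(c["R"])@C
for nm,a in dict(tallcorner=[(s,(309.5,151)),(d,(368.5,113.5))],slab=[(s,(230+125*.3,130+122*.3)),(d,(280+130*.3,100+100*.3))]).items():
    X=tri(a); print(nm,X.round(3),[ (proj(k,X)-p).round(1) for k,p in a],"in w1",proj(c,X).round())
for z in (.05,.1,.15): print(z,onz(c,(258,146),z).round(3), proj(s,onz(c,(258,146),z)).round(), proj(d,onz(c,(258,146),z)).round())
```

```text
tallcorner [0.669 0.306 0.196] [array([-0.4, -0.7]), array([0.3, 0.9])] in w1 [205. -27.]
slab [0.489 0.307 0.148] [array([1.6, 2.4]), array([-1.2, -2.9])] in w1 [231. 148.]
0.05 [0.484 0.291 0.05 ] [271. 194.] [317. 153.]
0.1 [0.487 0.281 0.1  ] [272. 183.] [318. 142.]
0.15 [0.491 0.271 0.15 ] [273. 171.] [318. 132.]
```

Emit:
drive_tool(plan=[[[0.02,-0.484,-0.12],[-4,0,0],1.0],[[0.02,-0.484,-0.12],[-4,0,0],1.0],[[0.02,-0.484,-0.12],[-4,0,0],1.0],[[0.02,-0.484,-0.12],[-4,0,0],1.0],[[0.02,-0.484,-0.12],[-4,0,0],1.0],[[0.02,-0.484,-0.12],[-4,0,0],1.0],[[0.02,-0.484,-0.12],[-4,0,0],1.0],[[0.02,-0.484,-0.12],[-4,0,0],1.0],[[0.02,-0.484,-0.12],[-4,0,0],1.0],[[0.02,-0.484,-0.12],[-4,0,0],1.0],[[0.02,-0.484,-0.12],[-4,0,0],1.0],[[0.02,-0.484,-0.12],[-4,0,0],1.0],[[0.02,-0.484,-0.12],[-4,0,0],1.0],[[0.02,-0.484,-0.12],[-4,0,0],1.0],[[0.02,-0.484,-0.12],[-4,0,0],1.0],[[0.02,-0.484,-0.12],[-4,0,0],1.0],[[0.02,-0.484,-0.12],[-4,0,0],1.0]])

```text
clock: 10.3
tool_pos: [0.5127, 0.1683, 0.3084]
orientation: [128.0, 89.9, -43.1]
force: [0.8, -0.2, 0.2]
opening: 0.0873
```

Run:
```python
from h import *
c,im,o=look("wrist",["basket_grip","basket_eye","plate_stand_knob","plate_stand"],"pics/w5.png")
Z=dict(plate_stand=0,plate_stand_knob=.15,basket_grip=.184,basket_eye=.156)
for n in o: print(n,onz(c,o[n],Z[n]).round(4))
r=ctrl.cut_out("wrist","basket")
m=r[0]["pixels"].astype(np.uint8); 
# top face of block: brightest part
g=cv2.cvtColor(im,cv2.COLOR_BGR2GRAY)
cn,_=cv2.findContours(((g>170)&(m>0)).astype(np.uint8),cv2.RETR_EXTERNAL,cv2.CHAIN_APPROX_NONE); k=max(cn,key=cv2.contourArea)
box=cv2.boxPoints(cv2.minAreaRect(k)); P=np.array([onz(c,b,.196) for b in box]); print(box.round(),P.round(4),P.mean(0).round(4))
p=P; e=[p[1]-p[0],p[2]-p[1]]; print([(np.linalg.norm(v).round(4),np.degrees(np.arctan2(v[1],v[0])).round(1)) for v in e])
rel((.5472,.1718,.165),-81.1)
cv2.imwrite("pics/w5c.png",cv2.resize(im[100:340,200:440],(480,480)))
```

```text
basket_grip [([323.9, 164.1], 0.93)]
basket_eye [([319.1, 160.4], 0.69)]
plate_stand_knob [([321.8, 211.6], 0.94)]
plate_stand [([320.4, 128.4], 0.82), ([317.7, 212.5], 0.56)]
basket_grip [0.5473 0.1694 0.184 ]
basket_eye [0.5468 0.1739 0.156 ]
plate_stand_knob [0.4908 0.1622 0.15  ]
plate_stand [0.5766 0.1762 0.    ]
[[290. 150.]
 [353. 150.]
 [353. 179.]
 [290. 179.]] [[0.5566 0.2018 0.196 ]
 [0.5652 0.1461 0.196 ]
 [0.5394 0.1413 0.196 ]
 [0.5305 0.1985 0.196 ]] [0.5479 0.1719 0.196 ]
[(np.float64(0.0564), np.float64(-81.2)), (np.float64(0.0263), np.float64(-169.4))]
shift [0.1435, 0.0021, -0.0342] turn [-0.03, -0.1, -0.1]
```

View pics/w5c.png

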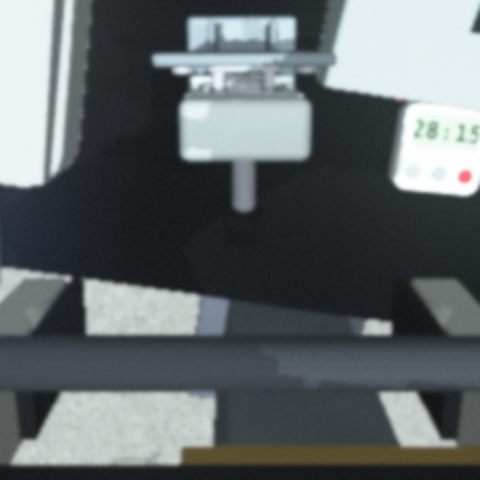

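The block is square to the jaws and centred at (322,165). I move over it, go down and grip it across its 60 mm.

Emit:
drive_tool(plan=[[[0.02,0.002,-0.034],[0,0,0],1.0],[[0.05,0.002,-0.034],[0,0,0],1.0],[[0.08,0.002,-0.034],[0,0,0],1.0],[[0.11,0.002,-0.034],[0,0,0],1.0],[[0.135,0.002,-0.034],[0,0,0],1.0],[[0.144,0.002,-0.034],[0,0,0],1.0],[[0.144,0.002,-0.034],[0,0,0],1.0],[[0.144,0.002,-0.034],[0,0,0],1.0],[[0.144,0.002,-0.034],[0,0,0],0.4],[[0.144,0.002,-0.034],[0,0,0],0.4],[[0.144,0.002,-0.034],[0,0,0],0.4],[[0.144,0.002,-0.034],[0,0,0],0.4],[[0.144,0.002,-0.034],[0,0,0],0.4],[[0.144,0.002,-0.034],[0,0,0],0.4]])

```text
clock: 11.77
tool_pos: [0.5474, 0.1714, 0.1656]
orientation: [137.2, 89.8, -33.9]
force: [-1.0, -2.8, 6.1]
opening: 0.0596
```

Emit:
drive_tool(plan=[[[-0.008,0,0],[0,0,0],0.4],[[-0.016,0,0],[0,0,0],0.4],[[-0.016,0,0],[0,0,0],0.4],[[-0.016,0,0.02],[0,0,0],0.4],[[-0.016,0,0.04],[0,0,0],0.4],[[-0.016,0,0.06],[0,0,0],0.4],[[-0.016,0,0.08],[0,0,0],0.4],[[-0.016,0,0.1],[0,0,0],0.4],[[-0.016,0,0.112],[0,0,0],0.4],[[-0.016,0,0.112],[0,0,0],0.4],[[-0.016,0,0.112],[0,0,0],0.4]])

```text
clock: 12.68
tool_pos: [0.4368, 0.1546, 0.1818]
orientation: [157.1, 89.7, -13.9]
force: [0.2, 0.3, -1.7]
opening: 0.0593
```

Run:
```python
from h import *
c,im,o=look("side",["basket","basket_eye","plate_stand_knob"],"pics/s6.png")
c2=np.load("c2.npy",allow_pickle=True).item()
print("edge",onz(c2,(150,193),0).round(3),onz(c2,(330,196),0).round(3))
p,R=pose(); print(p.round(4)); 
rel((.45,-.05,.22),-90); rel((.45,-.05,.130),-90)
```

```text
basket [([305.3, 174.3], 0.6)]
basket_eye [([306.3, 142.7], 0.58), ([303.0, 175.5], 0.56)]
plate_stand_knob [([320.7, 149.0], 0.47)]
edge [0.387 0.037 0.   ] [ 0.382 -0.321  0.   ]
[0.4374 0.1544 0.1812]
shift [-0.0383, 0.204, 0.0189] turn [8.87, -0.17, -0.14]
shift [0.0517, 0.2038, 0.0192] turn [8.87, -0.17, -0.14]
```

Emit:
drive_tool(plan=[[[-0.02,0.03,0.02],[8.9,0,0],0.4],[[-0.02,0.07,0.02],[8.9,0,0],0.4],[[-0.02,0.11,0.02],[8.9,0,0],0.4],[[-0.02,0.15,0.02],[8.9,0,0],0.4],[[-0.01,0.18,0.02],[8.9,0,0],0.4],[[0.01,0.204,0.02],[8.9,0,0],0.4],[[0.035,0.204,0.02],[8.9,0,0],0.4],[[0.048,0.204,0.02],[8.9,0,0],0.4],[[0.05,0.204,0.02],[8.9,0,0],0.4],[[0.05,0.204,0.02],[8.9,0,0],0.4],[[0.05,0.204,0.02],[8.9,0,0],0.4]])

```text
clock: 13.8
tool_pos: [0.4501, -0.0502, 0.1323]
orientation: [146.4, 89.7, -33.6]
force: [0.4, 0.9, -1.1]
opening: 0.0597
```

Emit:
drive_tool(plan=[[[0.002,0,0],[0,0,0],0.4],[[0.004,0,0],[0,0,0],0.4],[[0.004,0,0],[0,0,0],0.4],[[0.004,0,0],[0,0,0],0.4]])

```text
clock: 14.13
tool_pos: [0.4503, -0.0499, 0.1287]
orientation: [152.6, 89.7, -27.4]
force: [0.2, 0.9, -1.9]
opening: 0.0598
```

Emit:
drive_tool(plan=[[[0.0015,0,0],[0,0,0],0.4],[[0.003,0,0],[0,0,0],0.4],[[0.003,0,0],[0,0,0],0.4]])

```text
clock: 14.38
tool_pos: [0.4517, -0.05, 0.1278]
orientation: [158.2, 89.5, -21.7]
force: [-4.0, -0.3, 16.1]
opening: 0.0596
```

Emit:
drive_tool(plan=[[[-0.0005,0,0],[0,0,0],0.4],[[-0.0005,0,0],[0,0,0],0.4],[[-0.0005,0,0],[0,0,0],0.8],[[-0.0005,0,0],[0,0,0],1.0],[[-0.0005,0,0],[0,0,0],1.0],[[-0.0005,0,0],[0,0,0],1.0],[[-0.03,0,0],[0,0,0],1.0],[[-0.07,0,0],[0,0,0],1.0],[[-0.11,0,0],[0,0,0],1.0],[[-0.15,0,0],[0,0,0],1.0],[[-0.16,0,0],[0,0,0],1.0],[[-0.16,0,0],[0,0,0],1.0]])

```text
clock: 15.38
tool_pos: [0.4524, -0.0493, 0.2917]
orientation: [173.9, 89.2, -6.0]
force: [0.0, -0.0, -0.2]
opening: 0.0873
```

```bash
cat >> h.py <<'E'
def block(c,im,z):
    r=ctrl.cut_out("wrist","basket"); m=r[0]["pixels"]
    g=cv2.cvtColor(im,cv2.COLOR_BGR2GRAY)
    cn,_=cv2.findContours(((g>140)&m).astype(np.uint8),cv2.RETR_EXTERNAL,cv2.CHAIN_APPROX_NONE); k=max(cn,key=cv2.contourArea)
    P=np.array([onz(c,b,z) for b in cv2.boxPoints(cv2.minAreaRect(k))]); print("block",P.mean(0).round(4),[(np.linalg.norm(v).round(4),np.degrees(np.arctan2(v[1],v[0])).round(1)) for v in (P[1]-P[0],P[2]-P[1])])
E
python3 - <<'E'
from h import *
c,im,o=look("wrist",["basket_grip","basket"],"pics/w7.png")
if "basket_grip" in o: print(onz(c,o["basket_grip"],.147))
block(c,im,.159)
p,R=pose();print(p.round(4))
cv2.imwrite("pics/w7c.png",im)
E
```

```text
basket_grip [([502.3, 103.0], 0.61), ([320.0, 196.6], 0.6)]
basket [([318.0, 174.6], 0.71)]
[ 0.54499514 -0.22589184  0.147     ]
block [ 0.4526 -0.05    0.159 ] [(np.float64(0.0576), np.float64(-89.9)), (np.float64(0.0279), np.float64(-178.4))]
[ 0.4499 -0.0496  0.2866]
```

View pics/w7.png

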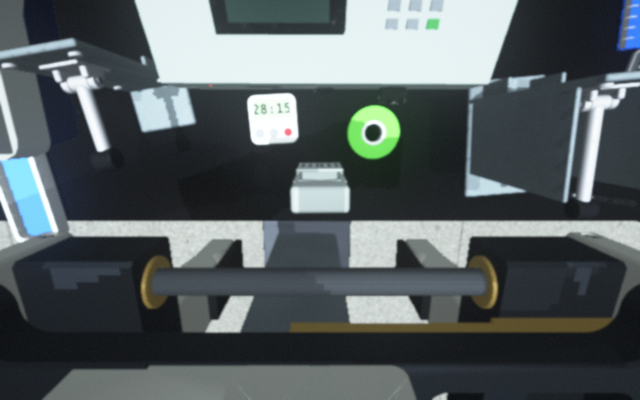

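Run:
```python
from h import *
print(np.round(ctrl.get_obs()["joint_pos"],1)); rel((.4526,-.05,.26),0);rel((.4526,-.05,.26),180)
```

```text
[ 19.   -3.4 -20.4   0.3 -72.8  71. ]
shift [0.0266, 0.0003, -0.0026] turn [-89.9, -0.11, -0.39]
shift [0.0266, 0.0003, -0.0026] turn [90.1, -0.39, 0.11]
```

Emit:
drive_tool(plan=[[[0.0,0,-0.003],[90,0,0],0.7],[[0.0,0,-0.003],[90,0,0],0.7],[[0.0,0,-0.003],[90,0,0],0.7],[[0.0,0,-0.003],[90,0,0],0.7],[[0.0,0,-0.003],[90,0,0],0.7],[[0.0,0,-0.003],[90,0,0],0.7],[[0.0,0,-0.003],[90,0,0],0.7],[[0.0,0,-0.003],[90,0,0],0.7],[[0.0,0,-0.003],[90,0,0],0.7],[[0.0,0,-0.003],[90,0,0],0.7],[[0.0,0,-0.003],[90,0,0],0.7],[[0.0,0,-0.003],[90,0,0],0.7],[[0.0,0,-0.003],[90,0,0],0.7],[[0.0,0,-0.003],[90,0,0],0.7],[[0.0,0,-0.003],[90,0,0],0.7]])

```text
clock: 16.83
tool_pos: [0.4526, -0.0497, 0.2856]
orientation: [-136.0, 89.7, -45.7]
force: [0.3, -0.2, 0.1]
opening: 0.0618
```

Run:
```python
from h import *
c=ctrl.get_calibration("wrist"); im=ctrl.snapshot("wrist"); cv2.imwrite("pics/w8.png",im)
try: block(c,im,.159)
except Exception as e: print(e)
r=ctrl.landmark_of("wrist","basket_grip"); print([(onz(c,q["pixel"],.147).round(4),round(q["confidence"],2)) for q in r])
rel((.4526,-.05,.130),180)
```

```text
block [ 0.4518 -0.057   0.159 ] [(np.float64(0.0284), np.float64(-179.7)), (np.float64(0.0721), np.float64(91.0))]
[(array([ 0.451 , -0.0486,  0.147 ]), 0.97)]
shift [0.1562, 0.0009, 0.0002] turn [0.21, -0.2, 0.27]
```

Emit:
drive_tool(plan=[[[0.04,0,0],[0,0,0],0.7],[[0.08,0,0],[0,0,0],0.7],[[0.11,0,0],[0,0,0],0.7],[[0.14,0,0],[0,0,0],0.7],[[0.155,0,0],[0,0,0],0.7],[[0.156,0,0],[0,0,0],0.7],[[0.156,0,0],[0,0,0],0.7],[[0.156,0,0],[0,0,0],0.0],[[0.156,0,0],[0,0,0],0.0],[[0.156,0,0],[0,0,0],0.0],[[0.156,0,0],[0,0,0],0.0],[[0.156,0,0],[0,0,0],0.0],[[0.156,0,0],[0,0,0],0.0]])

```text
clock: 18.07
tool_pos: [0.4536, -0.0501, 0.1306]
orientation: [-120.9, 89.6, -30.6]
force: [4.0, -0.2, -3.8]
opening: 0.0275
```

Run:
```python
from h import *
p,R=pose(); print(p.round(4)); und=p[2]-0.0
# underside offset = TCP z - 0 now; hanging underside .037
yaw=np.radians(4.6);X=np.array([np.cos(yaw),np.sin(yaw),0]);o=np.array([.559,-.3126,0])
q=np.array([.4405,-.3217,0]) # knob
zin=p[2]+.037+.016
for nm,d,z in (("pre",.175,zin),("in",.058,zin),("hang",.058,p[2]+.037)):
    P=o-d*X+[0,0,z]; print(nm,P.round(4)); rel(P,184.6)
```

```text
[ 0.4536 -0.0501  0.1306]
pre [ 0.3846 -0.3266  0.1836]
shift [-0.0525, 0.0698, -0.2764] turn [-4.38, -0.2, 0.3]
in [ 0.5012 -0.3173  0.1836]
shift [-0.0519, -0.0468, -0.2675] turn [-4.38, -0.2, 0.3]
hang [ 0.5012 -0.3173  0.1676]
shift [-0.0359, -0.0468, -0.2674] turn [-4.38, -0.2, 0.3]
```

Emit:
drive_tool(plan=[[[-0.02,0,0],[0,0,0],0.0],[[-0.0525,0.005,-0.02],[-1,0,0],0.0],[[-0.0525,0.015,-0.05],[-2,0,0],0.0],[[-0.0525,0.024,-0.085],[-3,0,0],0.0],[[-0.0525,0.033,-0.12],[-4.4,0,0],0.0],[[-0.0525,0.042,-0.155],[-4.4,0,0],0.0],[[-0.0525,0.052,-0.19],[-4.4,0,0],0.0],[[-0.0525,0.06,-0.225],[-4.4,0,0],0.0],[[-0.0525,0.067,-0.255],[-4.4,0,0],0.0],[[-0.0525,0.07,-0.2764],[-4.4,0,0],0.0],[[-0.0525,0.07,-0.2764],[-4.4,0,0],0.0],[[-0.0525,0.07,-0.2764],[-4.4,0,0],0.0],[[-0.0525,0.07,-0.2764],[-4.4,0,0],0.0]])

```text
clock: 19.15
tool_pos: [0.3839, -0.3263, 0.1831]
orientation: [-123.2, 89.7, -28.7]
force: [0.2, -0.1, -1.9]
opening: 0.028
```

Run:
```python
from h import *
p,R=pose(); print(p.round(4))
ob={}
for n in ("scene","side"):
    c,im,o=look(n,["basket_eye","bay_stand_knob","basket","basket_grip"],f"pics/{n}9.png"); ob[n]=(c,o)
for k in ("basket_eye","bay_stand_knob","basket","basket_grip"):
    l=[(c,o[k]) for c,o in ob.values() if k in o]
    if len(l)==2: print(k,tri(l).round(4))
a=cv2.imread("pics/scene9.png")[170:310,270:410];b=cv2.imread("pics/side9.png")[200:340,220:360]
f=lambda i:cv2.resize(i,(400,400),interpolation=cv2.INTER_CUBIC)
cv2.imwrite("pics/crop9.png",np.hstack([f(a),f(b)]))
yaw=np.radians(4.6);X=np.array([np.cos(yaw),np.sin(yaw),0]);o=np.array([.559,-.3126,0])
rel(o-.058*X+[0,0,.1836],184.6); rel(o-.058*X+[0,0,.1676],184.6)
```

```text
[ 0.3839 -0.3263  0.1831]
basket_eye [([331.0, 243.1], 0.83)]
bay_stand_knob [([383.5, 276.1], 0.64), ([349.7, 242.3], 0.62)]
basket [([334.1, 277.3], 0.9)]
basket_grip [([332.7, 234.6], 0.9)]
basket_eye [([278.5, 245.3], 0.76)]
bay_stand_knob [([300.0, 251.1], 0.74), ([276.7, 245.3], 0.28)]
basket [([279.8, 279.3], 0.81)]
basket_grip [([274.3, 244.3], 0.91), ([316.7, 149.6], 0.53)]
basket_eye [ 0.391  -0.3064  0.1579]
bay_stand_knob [ 0.4508 -0.4084  0.1586]
basket [ 0.3886 -0.3313  0.0647]
basket_grip [ 0.3835 -0.3309  0.192 ]
shift [0.0006, -0.117, -0.0004] turn [0.05, -0.21, 0.3]
shift [0.0166, -0.1169, -0.0003] turn [0.05, -0.21, 0.3]
```

View pics/crop9.png

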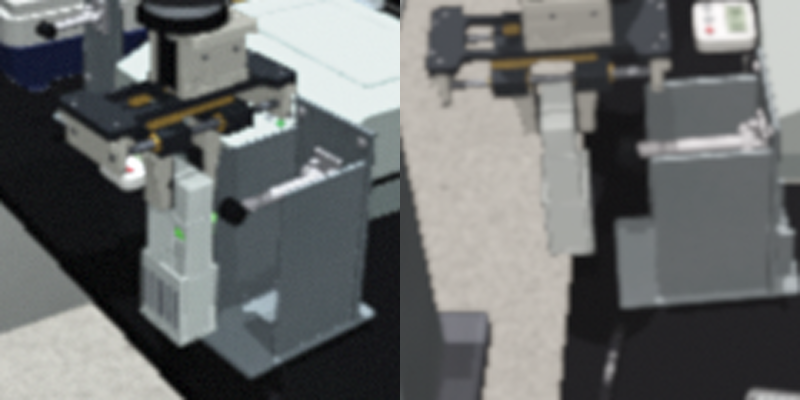

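The basket hangs upright in the grip ahead of the level peg. The knob, at (230,210) in the left half, lines up with the opening. I advance.

Emit:
drive_tool(plan=[[[0,-0.015,0],[0,0,0],0.0],[[0,-0.03,0],[0,0,0],0.0],[[0,-0.045,0],[0,0,0],0.0],[[0,-0.06,0],[0,0,0],0.0],[[0,-0.06,0],[0,0,0],0.0]])

```text
clock: 20.07
tool_pos: [0.4479, -0.3215, 0.1837]
orientation: [-126.2, 89.6, -31.5]
force: [1.2, 0.1, -1.7]
opening: 0.0276
```

Emit:
drive_tool(plan=[[[0,-0.015,0],[0,0,0],0.0],[[0,-0.03,0],[0,0,0],0.0],[[0,-0.045,0],[0,0,0],0.0],[[0,-0.053,0],[0,0,0],0.0],[[0,-0.053,0],[0,0,0],0.0],[[0.004,-0.053,0],[0,0,0],0.0],[[0.008,-0.053,0],[0,0,0],0.0],[[0.012,-0.053,0],[0,0,0],0.0],[[0.014,-0.053,0],[0,0,0],0.0],[[0.014,-0.053,0],[0,0,0],0.0]])

```text
clock: 20.9
tool_pos: [0.5, -0.3171, 0.1693]
orientation: [-127.9, 89.6, -33.2]
force: [-0.4, -0.3, -1.2]
opening: 0.0278
```

Emit:
drive_tool(plan=[[[0.001,0,0],[0,0,0],0.0],[[0.002,0,0],[0,0,0],0.0],[[0.003,0,0],[0,0,0],0.0],[[0.003,0,0],[0,0,0],0.0]])

```text
clock: 21.23
tool_pos: [0.5002, -0.3177, 0.1683]
orientation: [-131.4, 89.5, -36.7]
force: [-3.5, 1.5, 7.8]
opening: 0.0279
```

Emit:
drive_tool(plan=[[[0.0015,0,0],[0,0,0],0.0],[[0.0015,0,0],[0,0,0],0.4],[[0.0015,0,0],[0,0,0],0.5],[[0.0015,0,0],[0,0,0],0.55],[[0.0015,0,0],[0,0,0],0.55],[[0.0015,0,0],[0,0,0],0.55],[[-0.015,0,0],[0,0,0],0.55],[[-0.04,0,0],[0,0,0],0.55],[[-0.07,0,0],[0,0,0],0.55],[[-0.1,0,0],[0,0,0],0.55],[[-0.14,0,0],[0,0,0],0.55],[[-0.15,0,0],[0,0,0],0.55],[[-0.15,0,0],[0,0,0],0.55]])

```text
clock: 22.32
tool_pos: [0.5008, -0.3178, 0.3228]
orientation: [-124.9, 89.1, -30.1]
force: [-0.0, -0.6, -0.1]
opening: 0.0483
```

Run:
```python
from h import *
p,R=pose(); print(p.round(4),np.round(ctrl.get_obs()["joint_pos"],1))
ob={}
for n in ("scene","side"):
    c,im,o=look(n,["basket_eye","basket","basket_grip","bay_stand_knob","plate_stand_knob"],f"pics/{n}10.png"); ob[n]=(c,o)
for k in ("basket_eye","basket","basket_grip","bay_stand_knob","plate_stand_knob"):
    l=[(c,o[k]) for c,o in ob.values() if k in o]
    if len(l)==2: print(k,tri(l).round(4))
rel((.4915,.1632,.33),-81.1)
```

```text
[ 0.5008 -0.3178  0.3228] [-13.4   9.6  -1.8   0.3 -77.7  18.1]
basket_eye [([366.6, 233.3], 0.79), ([307.0, 210.7], 0.4)]
basket [([369.4, 270.1], 0.62)]
basket_grip [([366.5, 224.0], 0.8), ([248.2, 200.7], 0.75)]
bay_stand_knob [([351.5, 244.0], 0.58)]
plate_stand_knob [([284.0, 183.7], 0.55)]
basket_eye [([326.6, 249.0], 0.66)]
basket -
basket_grip [([322.0, 243.4], 0.57)]
bay_stand_knob [([299.5, 248.0], 0.61)]
plate_stand_knob -
basket_eye [ 0.5105 -0.3029  0.1457]
basket_grip [ 0.4986 -0.3173  0.1822]
bay_stand_knob [ 0.4449 -0.3156  0.1488]
shift [-0.0144, -0.032, 0.4791] turn [-94.17, -0.49, -0.0]
```

Emit:
drive_tool(plan=[[[-0.014,-0.032,0.479],[-94.2,0,0],0.45],[[-0.014,-0.032,0.479],[-94.2,0,0],0.45],[[-0.014,-0.032,0.479],[-94.2,0,0],0.45],[[-0.014,-0.032,0.479],[-94.2,0,0],0.45],[[-0.014,-0.032,0.479],[-94.2,0,0],0.45],[[-0.014,-0.032,0.479],[-94.2,0,0],0.45],[[-0.014,-0.032,0.479],[-94.2,0,0],0.45],[[-0.014,-0.032,0.479],[-94.2,0,0],0.45],[[-0.014,-0.032,0.479],[-94.2,0,0],0.45],[[-0.014,-0.032,0.479],[-94.2,0,0],0.45],[[-0.014,-0.032,0.479],[-94.2,0,0],0.45],[[-0.014,-0.032,0.479],[-94.2,0,0],0.45],[[-0.014,-0.032,0.479],[-94.2,0,0],0.45],[[-0.014,-0.032,0.479],[-94.2,0,0],0.45],[[-0.014,-0.032,0.479],[-94.2,0,0],0.45],[[-0.014,-0.032,0.479],[-94.2,0,0],0.45],[[-0.014,-0.032,0.479],[-94.2,0,0],0.45]])

```text
clock: 24.33
tool_pos: [0.4916, 0.1622, 0.3298]
orientation: [134.4, 89.6, -36.9]
force: [-0.6, -0.2, -0.5]
opening: 0.0393
```

Run:
```python
from h import *
c,im,o=look("wrist",["plate_stand_knob","plate_stand"],"pics/w11.png")
for n in o: print(n,onz(c,o[n],.15 if "knob" in n else 0).round(4))
r=ctrl.cut_out("wrist","plate_stand_knob")
if r:
    ys,xs=np.nonzero(r[0]["pixels"]); print(xs.min(),xs.max(),ys.min(),ys.max())
rel((.4918,.163,.131),-81.1)
cv2.imwrite("pics/w11c.png",cv2.resize(im[120:320,220:420],(400,400)))
```

```text
plate_stand_knob [([315.8, 187.3], 0.96)]
plate_stand [([316.9, 112.9], 0.87), ([490.5, 183.8], 0.74)]
plate_stand_knob [0.4921 0.1658 0.15  ]
plate_stand [0.5789 0.1779 0.    ]
302 334 118 198
shift [0.1988, -0.0016, 0.0008] turn [-0.09, -0.31, -0.32]
```

View pics/w11c.png

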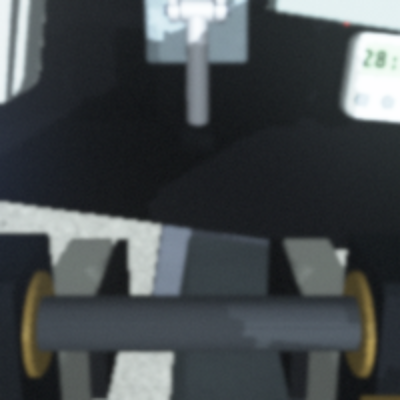

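The empty peg ends at (319,183), midway between the fingers. I go down and grip its knob.

Emit:
drive_tool(plan=[[[0.04,-0.0015,0.001],[0,0,0],0.45],[[0.08,-0.0015,0.001],[0,0,0],0.45],[[0.12,-0.0015,0.001],[0,0,0],0.45],[[0.15,-0.0015,0.001],[0,0,0],0.45],[[0.18,-0.0015,0.001],[0,0,0],0.45],[[0.198,-0.0015,0.001],[0,0,0],0.45],[[0.198,-0.0015,0.001],[0,0,0],0.45],[[0.198,-0.0015,0.001],[0,0,0],0.45],[[0.198,-0.0015,0.001],[0,0,0],0.0],[[0.198,-0.0015,0.001],[0,0,0],0.0],[[0.198,-0.0015,0.001],[0,0,0],0.0],[[0.198,-0.0015,0.001],[0,0,0],0.0],[[0.198,-0.0015,0.001],[0,0,0],0.0]])

```text
clock: 25.62
tool_pos: [0.4925, 0.1621, 0.1332]
orientation: [137.3, 89.4, -33.9]
force: [2.8, -7.3, 2.4]
opening: 0.0201
```

Run:
```python
from h import *
p,R=pose(); print(p.round(4),R.as_matrix().round(3).tolist())
yaw=np.radians(8.9);X=np.array([np.cos(yaw),np.sin(yaw),0]);piv=np.array([.5763,.177,.15])-.014*X
print("out",(piv-p)@X)
r=.072
for th in list(range(10,91,10)):
    t=np.radians(th); print(th,"dx",round(-(r*np.sin(t)),4),"dz",round(r*np.cos(t)-r,4))
```

```text
[0.4925 0.1621 0.1332] [[0.008, 0.154, -0.988], [-0.005, -0.988, -0.154], [-1.0, 0.007, -0.007]]
out 0.07113143017745363
10 dx -0.0125 dz -0.0011
20 dx -0.0246 dz -0.0043
30 dx -0.036 dz -0.0096
40 dx -0.0463 dz -0.0168
50 dx -0.0552 dz -0.0257
60 dx -0.0624 dz -0.036
70 dx -0.0677 dz -0.0474
80 dx -0.0709 dz -0.0595
90 dx -0.072 dz -0.072
```

Emit:
drive_tool(plan=[[[-0.0125,0,-0.0011],[0,0,0],0.0],[[-0.0246,0,-0.0043],[0,0,0],0.0],[[-0.036,0,-0.0096],[0,0,0],0.0],[[-0.0463,0,-0.0168],[0,0,0],0.0],[[-0.0552,0,-0.0257],[0,0,0],0.0],[[-0.0624,0,-0.036],[0,0,0],0.0],[[-0.0677,0,-0.0474],[0,0,0],0.0],[[-0.0709,0,-0.0595],[0,0,0],0.0],[[-0.0718,0,-0.066],[0,0,0],0.0],[[-0.0718,0,-0.066],[0,0,0],0.0],[[-0.0718,0,-0.066],[0,0,0],0.0]])

```text
clock: 26.53
tool_pos: [0.5573, 0.1722, 0.2064]
orientation: [138.3, 89.4, -32.9]
force: [-1.8, -2.2, 4.1]
opening: 0.0201
```

Remaining outward distance is about 5–6 mm; I push gently to the stop.

Emit:
drive_tool(plan=[[[0,0,-0.003],[0,0,0],0.0],[[0,0,-0.005],[0,0,0],0.0],[[0,0,-0.007],[0,0,0],0.0],[[0,0,-0.007],[0,0,0],0.0],[[0,0,-0.007],[0,0,0],0.0]])

```text
clock: 26.95
tool_pos: [0.5639, 0.1732, 0.2069]
orientation: [138.1, 89.4, -33.0]
force: [-4.8, -1.0, 4.2]
opening: 0.0196
```

Emit:
drive_tool(plan=[[[0,0,-0.002],[0,0,0],0.0],[[0,0,-0.003],[0,0,0],0.0],[[0,0,-0.003],[0,0,0],0.0]])

```text
clock: 27.2
tool_pos: [0.5667, 0.1736, 0.2069]
orientation: [136.5, 89.4, -34.7]
force: [-5.5, -0.6, 3.1]
opening: 0.0199
```

Emit:
drive_tool(plan=[[[0,0,-0.002],[0,0,0],0.0],[[0,0,-0.004],[0,0,0],0.0],[[0,0,-0.004],[0,0,0],0.0],[[0,0,-0.004],[0,0,0],0.0]])

```text
clock: 27.53
tool_pos: [0.5705, 0.1742, 0.2068]
orientation: [135.2, 89.4, -36.0]
force: [-4.8, -0.6, 1.4]
opening: 0.0198
```

Emit:
drive_tool(plan=[[[0,0,0.003],[0,0,0],0.0],[[0,0,0.003],[0,0,0],0.4],[[0,0,0.003],[0,0,0],0.4],[[0,0,0.003],[0,0,0],0.4],[[0,0,0.003],[0,0,0],0.4],[[-0.03,0,0.003],[0,0,0],0.4],[[-0.06,0,0.003],[0,0,0],0.4],[[-0.1,0,0.02],[0,0,0],0.4],[[-0.13,0,0.05],[0,0,0],0.4],[[-0.13,0,0.06],[0,0,0],0.4],[[-0.13,0,0.06],[0,0,0],0.4]])

```text
clock: 28.45
tool_pos: [0.5093, 0.1659, 0.3398]
orientation: [164.1, 89.2, -7.0]
force: [0.4, -0.3, -0.0]
opening: 0.0347
```

Run:
```python
from h import *
p,R=pose(); print(p.round(4))
ob={}
for n in ("scene","side","wrist"):
    c,im,o=look(n,["plate_stand_knob","basket_eye","basket_grip","basket","timer","tape_roll"],f"pics/{n}12.png"); ob[n]=(c,o,im)
for k in ("plate_stand_knob","basket_eye","basket_grip","basket"):
    l=[(ob[n][0],ob[n][1][k]) for n in (("scene","side","wrist") if k=="plate_stand_knob" else ("scene","side")) if k in ob[n][1]]
    if len(l)>=2: print(k,tri(l).round(4))
c,o,im=ob["wrist"]
if "plate_stand_knob" in o: print("knob@.222",onz(c,o["plate_stand_knob"],.222).round(4))
if "plate_stand" in o: print(o["plate_stand"])
f=lambda i:cv2.resize(i,(400,400),interpolation=cv2.INTER_CUBIC)
a=im[60:220,240:400]; b=ob["side"][2][200:320,270:390]
cv2.imwrite("pics/crop12.png",np.hstack([f(a),f(b)])); np.save("c12.npy",c,allow_pickle=True)
```

```text
[0.5093 0.1659 0.3398]
plate_stand_knob [([297.5, 160.4], 0.44), ([320.3, 232.0], 0.22)]
basket_eye [([367.9, 236.0], 0.9)]
basket_grip [([368.5, 225.6], 0.93), ([349.9, 244.1], 0.44)]
basket [([367.9, 270.8], 0.96)]
timer [([441.5, 321.7], 0.58), ([316.7, 233.5], 0.48)]
tape_roll [([329.1, 245.6], 0.84)]
plate_stand_knob [([338.2, 126.8], 0.57), ([334.5, 212.2], 0.49)]
basket_eye [([325.0, 249.7], 0.63)]
basket_grip [([322.6, 243.2], 0.7), ([335.5, 211.5], 0.53)]
basket -
timer [([331.8, 210.5], 0.61), ([299.2, 249.9], 0.32)]
tape_roll -
plate_stand_knob [([317.3, 146.6], 0.97)]
basket_eye -
basket_grip -
basket -
timer [([408.9, 167.5], 0.73)]
tape_roll [([488.2, 193.6], 0.8)]
plate_stand_knob [0.5559 0.179  0.214 ]
basket_eye [ 0.5073 -0.3096  0.145 ]
basket_grip [ 0.501  -0.32    0.1811]
knob@.222 [0.5613 0.1751 0.222 ]
```

View pics/crop12.png

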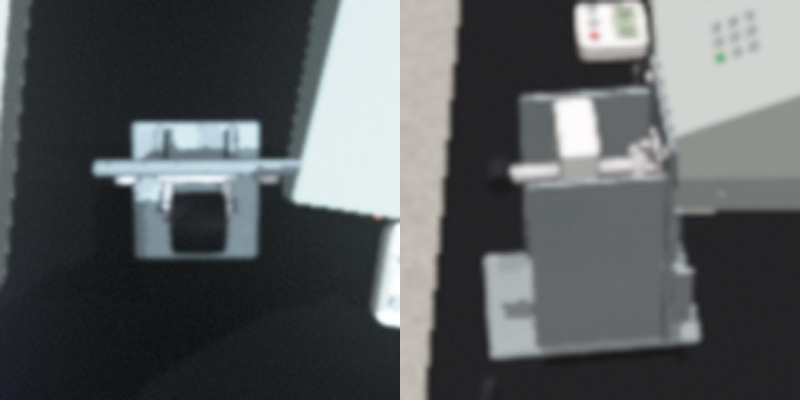

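Run:
```python
from h import *
c=np.load("c12.npy",allow_pickle=True).item()
pl=[onz(c,(240+u/2.5,60+177/2.5),.2) for u in (95,300)]; print("plate edge",[x.round(4) for x in pl],np.linalg.norm(pl[0]-pl[1]))
o=np.mean(pl,0); y=pl[0]-pl[1]; y/=np.linalg.norm(y); X=np.array([y[1],-y[0],0]); o=o-[0,0,.2]
for th in (1.571,1.5,1.4,1.3):
    piv=o-.014*X+[0,0,.15]; k=piv+.072*(-np.cos(th)*X+[0,0,np.sin(th)])
    t=np.linspace(0,2*np.pi,40)
    pts=np.array([proj(c,k+s*y*.01+.011*(np.cos(a)*X+np.sin(a)*np.array([0,0,1]))) for a in t for s in (-1,1)])
    print(th,k.round(4),"cols",pts[:,0].min().round(1),pts[:,0].max().round(1),"rows",pts[:,1].min().round(1),pts[:,1].max().round(1))
print("seen cols 308-332 rows 136-162")
im=cv2.imread("pics/wrist12.png"); g=cv2.cvtColor(im,cv2.COLOR_BGR2GRAY); print(g[130:168,314:327].mean(1).round().astype(int).tolist())
```

```text
plate edge [array([0.5688, 0.2144, 0.2   ]), array([0.5809, 0.1367, 0.2   ])] 0.07860700446330879
1.571 [0.561  0.1734 0.222 ] cols 307.7 330.9 rows 134.7 159.6
1.5 [0.556  0.1726 0.2218] cols 307.8 330.8 rows 140.6 165.3
1.4 [0.5489 0.1715 0.221 ] cols 307.9 330.7 rows 148.6 172.9
1.3 [0.542  0.1704 0.2194] cols 308.0 330.5 rows 156.2 180.2
seen cols 308-332 rows 136-162
[225, 236, 216, 168, 145, 129, 96, 58, 37, 33, 35, 34, 35, 35, 35, 37, 37, 38, 39, 41, 40, 38, 36, 34, 31, 29, 29, 28, 27, 29, 43, 70, 82, 64, 38, 27, 24, 25]
```

```bash
python3 -c "
from plant import ctrl
print(ctrl.close_job())"
```

```text
the job is handed in; nothing more can be done
None
```

The job is done and handed in at about 29 s of the 72 s allowed; no verdict came back.

1. **Bay peg:** I unfolded it until it met the stop. The knob was then measured 0.150 m high, as it should be.
2. **Basket:** I took it off the small stand across its 60 mm and stood it upright on the bare worktop at about (0.45, -0.05). I gripped it again across its 28 mm and hung it on the bay peg about 58 mm in front of the plate.
3. **Small stand's peg:** I folded it up flat against its plate.

**What the last checks showed**
- **Basket:** The side picture shows it hanging between the screens. Its grip point was measured 0.181–0.182 m high, against 0.184 m expected. Two looks 6 s apart agreed within about 4 mm, which is the noise of the detector.
- **Folded peg:** The wrist view matches 1.57 rad to within about 0.03 rad. I felt no clear stop there. The pads slid on by about 7 mm at a steady 5 N, so I went by the picture.
- **Bystanders:** The wrist camera found the timer and the tape roll in the last look, though I did not work out their final positions. The side camera missed the tape roll, and the scene camera's first guess for the timer was wrong. I did not check the marker, well plate or reservoir again; no contact with them was felt.
- **Disagreeing measurement:** Triangulating `basket_eye` gave 0.145 m instead of 0.156 m and put it 8–15 mm off to the side. That detector was just as far off earlier while the basket was in the grip, so I set it aside.
- **Forces:** The highest force reported at the end of a move was about 16 N, when setting the basket down. The arm ended clear of everything.

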